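# Fit out a control rail: breaker, power supply, relay socket and plug-in relay

## Robot

A 7-joint arm with a two-finger parallel gripper is mounted at the origin on a cart in front of the work surface, level with it; the furniture and walls round the work are solid. World frame = base frame: x ahead of the robot, y to its left, z up, the work surface at z = 0. Lengths are in m, angles in degrees, forces in N, time in s.
With the tool pointing down it reaches from about 0.425 to 0.875 m from the base axis. Payload 4.7 kg.
Tool frame: the origin (TCP) lies midway between the tips of the shut fingers; the grasp point (between the pads) lies 19 mm behind it; z points along the fingers, y is the line along which they close (so a half turn about z gives the same grasp; the last joint's range is limited). The gripper opens to 87 mm and grips with 3 to 60 N. Pads are 19 mm wide; open, the fingers measure 117 mm over their backs; the gripper's body (75 mm by 190 mm) begins 51 mm behind the grasp point.
Start: joints at [-64.395, 18.392, -4.016, 83.108, 1.295, 78.541, -3.26], TCP at [0.273, 0.59, 0.223] pointing down, gripper open.
Joint ranges: [-163.93, 163.93], [-17.29, 119.83], [-79.2, 71.16], [3.27, 140.29], [-89.18, 269.18], [5.43, 117.66], [-154.24, 154.24]. Speed limits (degrees/s): [147.25, 147.25, 180, 180, 180, 180, 180].

## Interface

Orientations are given as [roll, pitch, yaw] about the fixed x, y, z axes, in that order (R = Rz(yaw) Ry(pitch) Rx(roll)).
In Python, from cell import env gives the robot as it stands.
- The arm moves only by the tool step_arm, never from a script. Its argument "moves" is a list of rows, each an object with "dp": the shift along the tool's x, y, z in mm, a list of three; "dr": the turn, a rotation vector about the tool's x, y, z in rad, a list of three; "fingers": the closure, from 0 (fully open) to 1 (shut). In form: [{"dp": [dx, dy, dz], "dr": [ax, ay, az], "fingers": fingers}, ...]. A call has exactly 5 rows; each row shifts and turns the commanded pose from where the row before left it, along the tool's axes as they then stand; what a row does not reach is not made up. A row lasts 1/8 s, in which the tool goes at most 62.5 mm and 10.7 degrees, less where a joint would pass 70% of its speed; a pose out of reach is approached as far as the arm can. A call with a gripper value outside its range is refused whole. The fingers move at their own pace and stop on an object; "squeeze" is the grip in N (left out, the last holds). Time passes only in rows, so rows that do not move let the fingers close, or fill a call up. It gives the time, the measured TCP pose, the force, the opening and the grip force at its end, in the units of the state.
- env.get_obs(): the state, without advancing time (a new reading comes with each control period).
- env.read_camera(name): name is "side" or "top" or "wrist"; returns the picture (400x640x3 uint8, red, green, blue); there is no depth.
- env.camera_model(name): a dict with "fx", "fy", "cx", "cy" (pixels), "R" (3x3) and "t" (3): a world point X has camera coordinates R X + t. Camera axes: x right, y down, z forward; pixel columns grow to the right and rows downward; lengths in m; the calibration is good to about 2 mm. A picture is of the moment at which its call begins: read the wrist's pose just before it. camera_model takes no time and is no camera call; for the wrist camera it gives the pose at the moment of the call.
- env.sign_off(): hands the job in; it is judged then, once.
The state is a dict: "time_s": time; "qpos": joint angles; "joint_velocities": joint speeds; "effort": joint torques, N m; "tool_pos": TCP position; "tool_rot": TCP orientation; "force": force on the tool from outside, world axes, zero at the start; "wrist_torque": the same for the moment, N m; "grip_width": finger opening in m; "grasp_force": force on a finger pad.
Only numpy, scipy, OpenCV 4.12 (cv2) and the standard library are available. Lean on these libraries where they do the work, as an engineer would, in place of code of your own. Each camera call takes 0.05 s, during which the arm holds its last target. There are 200 camera calls.

## Task

Fit out the rail on the steel plate: the circuit breaker right beside the blue terminals, the power supply right beside the green-and-yellow terminals (leaving a gap of about a centimetre at most), and the black relay socket between these two, each fully seated over the rail. Plug the amber relay fully home into the socket. Leave the screwdriver, side cutters and multimeter where they lie.

Things in the scene. Friction and masses are not known exactly. Their poses are not given: they have to be found in the camera images.
- panel: Fixed steel plate, 174 x 256 x 3 mm, carrying a top-hat rail 35 mm wide, 210 mm long, top 10.5 mm above the bench. Origin at bench level under the rail's middle; the rail runs along y, centred on x = 0; z up. The plate spans x = -75 to +99 mm; a grey wiring duct 39 mm high spans x = 61 to 92 mm. A lamp head hangs low behind the plate (world x over 0.67): carry things past in front of it.
- feed_terminal: Blue pair of terminal blocks, fixed on the rail near one end (which end changes): 20 mm along the rail (y), 56 mm across (x), top 47 mm above the bench. Origin on the rail's centre line, 3 mm above the bench. Axes parallel to the panel's.
- earth_terminal: Green-and-yellow pair of terminal blocks, fixed on the rail near the other end; size and origin as the blue pair. The free rail between the two pairs is 148 to 154 mm long.
- breaker: Loose light grey two-pole breaker, black toggle, 0.2 kg, upright; 86 (x) x 36 mm (y, along the rail). Origin: underside centre. Nose 45 (x) x 36 mm, from shoulders at z 40 up to 66 mm (toggle 75): grip it across x above the shoulders. Foot groove along y, 39 wide, 6 deep, drops straight over the rail, no snap; seated, its origin is 4.5 mm above the bench. Either way round is right.
- supply: Loose blue-grey power supply, black vent slots on top, 0.26 kg, upright; 86 (x) x 54 mm (y, along the rail). Origin: underside centre. Nose 45 (x) x 54 mm, from shoulders at z 40 up to 66 mm: grip it across x. Foot groove along y, 39 wide, 6 deep, drops straight over the rail; seated, its origin is 4.5 mm above the bench. Either way round is right.
- socket: Loose black relay socket, 0.09 kg, upright; 76 (x) x 32 mm (y, along the rail). Origin: underside centre. Seat block 45 (x) x 32 mm, from shoulders at z 24 up to 46 mm: grip it across x. Foot groove and seated height as the breaker. In its top a centred pocket 27 (x) x 21 (y) x 8 mm deep, 2 mm chamfer, for the relay. Either way round is right.
- relay: Loose plug-in relay, 0.05 kg, upright: amber see-through cover 30 (x) x 24 mm (y), from z 7 to 41 mm, on a black plug base 24 (x) x 18 (y) x 7 mm. Origin: underside centre. Fully home, its x along the socket's x (either way round), the cover rests on the socket's top and the relay's origin is 39 mm above the socket's.
- driver_bench: Bystander: screwdriver with an orange handle, 160 mm long, 22 mm thick, lying near the front edge of the bench at the left. Origin under its middle.
- side_cutter: Bystander: red-handled side cutters, 117 x 47 x 11 mm, lying flat at the far left. Origin under its middle.
- multimeter: Bystander: dark hand multimeter, 148 x 76 x 48 mm, lying right of the plate. Origin under its middle.
Mind the look-alikes: they are no part of the job. Leave any brown look-alike of the breaker alone.

How it is judged:
By the outcome, as a careful person would: the job done as asked, in the order asked, and still so for the second after the job is handed in, with the robot touching nothing.
It also fails if it takes over 120 s, if anything falls off the work surface, if the arm or the gripper's body presses on something with over 40 N, if the wrist force passes 120 N, or if a joint passes its speed limit or range.

## Working session

There is one attempt and no reset: what is moved stays moved. The work goes in short steps, Python scripts to look and compute and a tool call to move; the robot and the scene stay as the last step left them, time stands still between calls to the robot, and variables do not carry over. Pictures are saved under pics/ and viewed, at most 14 in all, crops included, and the job is handed in when it is done.

Besides the shell and the picture viewer there is one more tool, called after "Request:" by a JSON object that holds its "api" and its "payload". step_arm: Moves the arm, as the interface text tells. Its arguments: {"type":"object","properties":{"moves":{"type":"array","items":{"type":"object","properties":{"dp":{"type":"array","items":{"type":"number"}},"dr":{"type":"array","items":{"type":"number"}},"fingers":{"type":"number"}}}},"squeeze":{"type":"number"}},"required":["moves"]}

```bash
mkdir -p pics; ls
python3 - <<'E'
from cell import env
import cv2
o=env.get_obs();print(o['time_s'],o['tool_pos'],o['tool_rot'],o['grip_width'])
for n in('top','side'):
    cv2.imwrite(f'pics/{n}0.png',env.read_camera(n)[...,::-1]);m=env.camera_model(n);print(n,m)
E
```

```text
pics
0.0 [0.27242475 0.58953698 0.22146818] [-1.79891040e+02  4.16111312e-03  1.55204121e+02] 0.08725349302570018
top {'fx': 456.8994735133647, 'fy': 456.8994735133647, 'cx': 320.4149132797537, 'cy': 201.49534117808975, 'R': array([[ 0.01607618, -0.99985269,  0.00601213],
       [-0.99754891, -0.0164481 , -0.06801196],
       [ 0.06810083, -0.00490402, -0.99766639]]), 't': array([-0.04194268,  0.49905912,  1.33928528])}
side {'fx': 396.6742178842314, 'fy': 396.6742178842314, 'cx': 318.8181566654081, 'cy': 195.23205402678772, 'R': array([[ 0.98125954, -0.19173271, -0.01919076],
       [-0.0919901 , -0.37861033, -0.92097342],
       [ 0.16931491,  0.90547931, -0.38915251]]), 't': array([-0.48159436,  0.09681565,  1.17196564])}
```

View pics/top0.png

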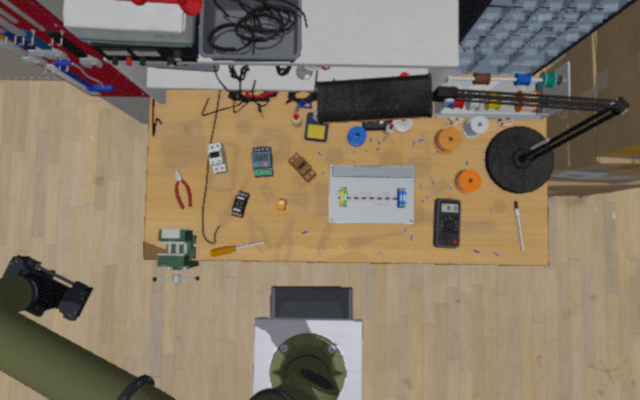

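View pics/side0.png

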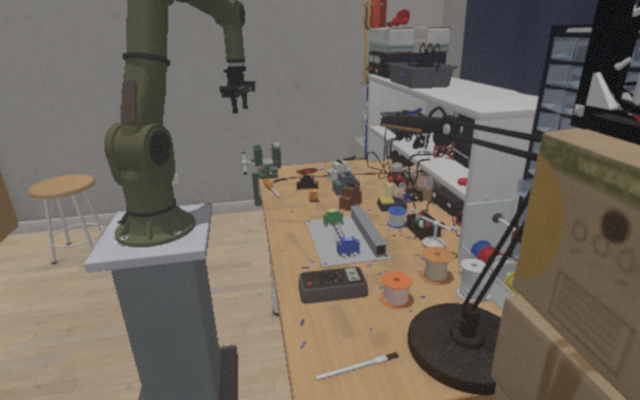

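Top view: light-grey breaker candidate at (217,157), blue-grey supply (262,161), brown look-alike (302,167), black socket (240,204), amber relay (282,204), green terminals (342,197), blue terminals (402,198). I'll confirm in an enlarged crop.

```bash
python3 - <<'E'
import cv2
a=cv2.imread('pics/top0.png')[125:265,150:350]
cv2.imwrite('pics/crop0.png',cv2.resize(a,None,fx=4,fy=4,interpolation=cv2.INTER_CUBIC))
E
cat > h.py <<'E'
import numpy as np,cv2
from cell import env
from scipy.spatial.transform import Rotation as Ro
def ray(m,u,v,z):
    """pixels -> points on plane of world height z"""
    d=np.stack([(np.asarray(u,float)-m['cx'])/m['fx'],(np.asarray(v,float)-m['cy'])/m['fy'],np.ones(np.shape(u))],-1)@np.array(m['R'])
    c=-np.array(m['R']).T@m['t']
    return c+d*((z-c[2])/d[...,2])[...,None]
def proj(m,X):
    p=np.atleast_2d(X)@np.array(m['R']).T+m['t']
    return np.c_[m['fx']*p[:,0]/p[:,2]+m['cx'],m['fy']*p[:,1]/p[:,2]+m['cy']]
def grab(n,name):
    m=env.camera_model(n);i=env.read_camera(n)[...,::-1].copy()
    cv2.imwrite(f'pics/{name}.png',i);return m,i
def plan(p,yaw):
    """dp in tool axes (mm) and dr (rad) from the present pose to tool-down at p, tool-y axis (mod 180) at yaw deg"""
    o=env.get_obs();R=Ro.from_euler('xyz',o['tool_rot'],degrees=True)
    best=None
    for k in(0,180):
        # tool down: R=Rz(a)Rx(180); tool y axis in world is at a-90
        T=Ro.from_euler('xyz',[180,0,yaw+90+k],degrees=True)
        dr=(R.inv()*T).as_rotvec()
        if best is None or abs(dr[2])<abs(best[2]):best=dr
    d=np.array(p)-o['tool_pos']
    print('t',round(o['time_s'],2),'tcp',np.round(o['tool_pos'],4),'rot',np.round(o['tool_rot'],2),'w',round(o['grip_width'],4))
    print(' dp now-tool mm',np.round(R.inv().apply(d)*1e3,1),'dr',np.round(best,4),'deg',np.round(np.degrees(best),1),' dp in turned tool',np.round((R*Ro.from_rotvec(best)).inv().apply(d)*1e3,1),'q7',o['qpos'][-1].round(1))
E
python3 - <<'E'
from h import *
m=env.camera_model('top')
for n,u,v,z in[('breaker',217,157,.06),('supply',262,161,.066),('socket',240,204,.046),('relay',282,204,.041),('green',342,197,.047),('blue',402,198,.047),('brown',302,167,.06),('driver',225,250,.01),('cutter',182,188,.01),('meter',447,222,.045),('platecorner',331,222,.003),('platecorner',413,222,.003),('lamp',375,97,.3)]:print(n,ray(m,u,v,z).round(3))
w=env.camera_model('wrist');print(w['fx'],w['cx'],w['cy'])
o=env.get_obs();R=Ro.from_euler('xyz',o['tool_rot'],degrees=True)
print(R.inv().apply(-w['R'].T@w['t']-o['tool_pos']),'cam axes in tool:\n',(w['R']@R.as_matrix()).round(3),o['qpos'])
E
```

```text
breaker [0.621 0.267 0.06 ]
supply [0.61  0.136 0.066]
socket [0.487 0.199 0.046]
relay [0.489 0.078 0.041]
green [ 0.512 -0.096  0.047]
blue [ 0.512 -0.271  0.047]
brown [0.596 0.021 0.06 ]
driver [0.352 0.246 0.01 ]
cutter [0.534 0.38  0.01 ]
meter [ 0.444 -0.402  0.045]
platecorner [ 0.44  -0.067  0.003]
platecorner [ 0.444 -0.312  0.003]
lamp [ 0.732 -0.159  0.3  ]
310.1056832597199 322.6758239580009 204.86762006652646
[ 0.06655438  0.00057633 -0.16155018] cam axes in tool:
 [[ 0.     1.    -0.   ]
 [-0.969  0.    -0.248]
 [-0.248  0.     0.969]] [-64.39529335  18.4357523   -4.01766014  83.1660239    1.29575374
  78.53950357  -3.26111463]
```

View pics/crop0.png

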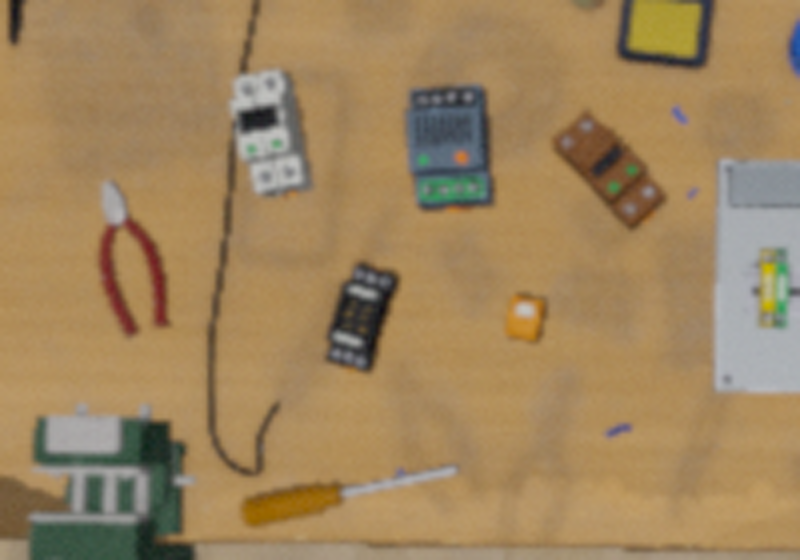

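Confirmed: light-grey breaker with black toggle at crop (270,130). Brown one at crop (610,170) is the look-alike and will be left alone. The supply (450,145), socket (360,315) and relay (525,318) are unique. Next I move over the parts with the wrist square to the world.

Request:
{"api": "step_arm", "payload": {"moves": [{"dr": [0, 0, 0.17]}, {"dr": [0, 0, 0.17]}, {"dr": [0, 0, 0.17]}, {"dr": [0, 0, 0.17]}, {"dr": [0, 0, 0.17]}]}}

```text
validation failed for argument at $.mo...
```

Request:
{"api": "step_arm", "payload": {"moves": [{"dr": [0, 0, 0.144]}, {"dr": [0, 0, 0.144]}, {"dp": [-42, 28, -4]}, {"dp": [-42, 28, -4]}, {"dp": [-42, 28, -4]}]}}

```text
validation failed for argument at $.mo...
```

Request:
{"api": "step_arm", "payload": {"moves": [{"dp": [-42, 28, -4]}, {"dp": [-42, 28, -4]}, {"dp": [-42, 28, -4]}, {"dp": [-42, 28, -4]}, {"dp": [-42, 28, -4]}]}}

```text
validation failed for argument at $.mo...
```

Request:
{"api": "step_arm", "payload": {"moves": [{"dp": [-42, 28, -4]}, {"dp": [-42, 28, -4]}, {"dp": [0, 0, 0]}, {"dp": [0, 0, 0]}, {"dp": [0, 0, 0]}]}}

```text
validation failed for argument at $.mo...
```

Run:
```python
from h import *
plan([.55,.17,.25],0)
m,i=grab('wrist','w1')
plan([.55,.17,.25],0)
```

```text
t 0.1 tcp [0.2724 0.5896 0.2216] rot [-1.7990e+02  1.0000e-02  1.5521e+02] w 0.0868
 dp now-tool mm [-428.  -264.6  -27.9] dr [-1.4000e-03  1.0000e-03  1.1381e+00] deg [-0.1  0.1 65.2]  dp in turned tool [-419.6  277.6  -28.4] q7 -3.3
t 0.15 tcp [0.2724 0.5897 0.2217] rot [-179.92    0.    155.21] w 0.0866
 dp now-tool mm [-428.  -264.7  -27.9] dr [-1.2000e-03  8.0000e-04  1.1381e+00] deg [-0.1  0.  65.2]  dp in turned tool [-419.7  277.6  -28.3] q7 -3.3
```

View pics/w1.png

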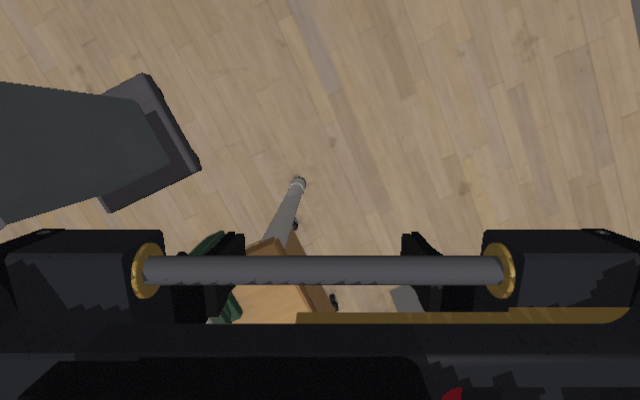

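The wrist picture shows only floor and gripper; the moves were refused because every row must carry all three keys.

Request:
{"api": "step_arm", "payload": {"moves": [{"dp": [0, 0, -10], "dr": [0, 0, 0.17], "fingers": 0}, {"dp": [0, 0, -10], "dr": [0, 0, 0.17], "fingers": 0}, {"dp": [0, 0, -10], "dr": [0, 0, 0.17], "fingers": 0}, {"dp": [0, 0, -10], "dr": [0, 0, 0.17], "fingers": 0}, {"dp": [0, 0, -10], "dr": [0, 0, 0.17], "fingers": 0}]}}

```text
time_s: 0.78
tool_pos: [0.2725, 0.5899, 0.2724]
tool_rot: [-180.0, 0.0, 106.2]
force: [-0.4, 0.4, 0.5]
grip_width: 0.087
grasp_force: 0.0
```

Request:
{"api": "step_arm", "payload": {"moves": [{"dp": [0, 0, -10], "dr": [0, 0, 0.144], "fingers": 0}, {"dp": [0, 0, -10], "dr": [0, 0, 0.144], "fingers": 0}, {"dp": [-48, 25, -3], "dr": [0, 0, 0], "fingers": 0}, {"dp": [-48, 25, -3], "dr": [0, 0, 0], "fingers": 0}, {"dp": [-48, 25, -3], "dr": [0, 0, 0], "fingers": 0}]}}

```text
time_s: 1.4
tool_pos: [0.3482, 0.4444, 0.3013]
tool_rot: [-180.0, 0.0, 90.0]
force: [0.4, 0.2, 1.0]
grip_width: 0.087
grasp_force: 0.0
```

Request:
{"api": "step_arm", "payload": {"moves": [{"dp": [-48, 25, -3], "dr": [0, 0, 0], "fingers": 0}, {"dp": [-48, 25, -3], "dr": [0, 0, 0], "fingers": 0}, {"dp": [-48, 25, -3], "dr": [0, 0, 0], "fingers": 0}, {"dp": [-48, 25, -3], "dr": [0, 0, 0], "fingers": 0}, {"dp": [-48, 25, -3], "dr": [0, 0, 0], "fingers": 0}]}}

```text
time_s: 2.02
tool_pos: [0.4731, 0.2043, 0.3166]
tool_rot: [180.0, -0.0, 90.0]
force: [1.5, 0.7, -0.1]
grip_width: 0.0868
grasp_force: 0.0
```

Request:
{"api": "step_arm", "payload": {"moves": [{"dp": [-48, 25, -3], "dr": [0, 0, 0], "fingers": 0}, {"dp": [-48, 25, -3], "dr": [0, 0, 0], "fingers": 0}, {"dp": [-48, 25, -3], "dr": [0, 0, 0], "fingers": 0}, {"dp": [0, 0, 0], "dr": [0, 0, 0], "fingers": 0}, {"dp": [0, 0, 0], "dr": [0, 0, 0], "fingers": 0}]}}

```text
time_s: 2.65
tool_pos: [0.5473, 0.0627, 0.3252]
tool_rot: [-179.9, -0.0, 90.0]
force: [-0.2, 0.4, -1.0]
grip_width: 0.0867
grasp_force: 0.0
```

Run:
```python
from h import *
plan([.55,.06,.33],0)
m,i=grab('wrist','w2')
```

```text
t 2.65 tcp [0.5473 0.0627 0.3252] rot [-1.7995e+02 -3.0000e-02  9.0010e+01] w 0.0867
 dp now-tool mm [-2.7  2.7 -4.8] dr [-0.0009 -0.0005  0.0001] deg [-0.1 -0.   0. ]  dp in turned tool [-2.7  2.7 -4.8] q7 -7.1
```

View pics/w2.png

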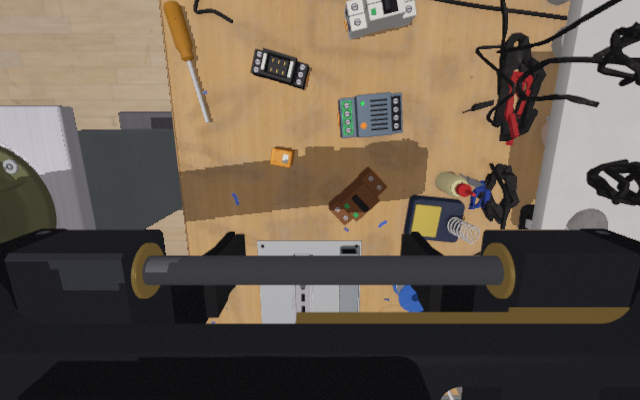

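View shows, from the wrist: socket (280,68), supply (371,115), relay (282,157), brown look-alike (358,195), breaker (380,15, cut off), plate bottom. I go above the breaker to measure it.

Request:
{"api": "step_arm", "payload": {"moves": [{"dp": [34, 18, 19], "dr": [0, 0, 0], "fingers": 0}, {"dp": [34, 18, 19], "dr": [0, 0, 0], "fingers": 0}, {"dp": [34, 18, 19], "dr": [0, 0, 0], "fingers": 0}, {"dp": [34, 18, 19], "dr": [0, 0, 0], "fingers": 0}, {"dp": [0, 0, 0], "dr": [0, 0, 0], "fingers": 0}]}}

```text
time_s: 3.32
tool_pos: [0.6175, 0.2043, 0.246]
tool_rot: [-179.7, 0.0, 90.5]
force: [0.2, 0.2, -0.1]
grip_width: 0.0869
grasp_force: 0.0
```

Run:
```python
from h import *
m,i=grab('wrist','w3')
h=cv2.cvtColor(i,cv2.COLOR_BGR2HSV)
k=cv2.inRange(h,(0,0,120),(180,60,255));k[225:]=0
k=cv2.morphologyEx(k,cv2.MORPH_CLOSE,np.ones((9,9)))
for c in cv2.findContours(k,0,2)[0]:
    if 800<cv2.contourArea(c)<20000:
        b=cv2.boxPoints(cv2.minAreaRect(c)); print(b.round(1).tolist()); P=ray(m,b[:,0],b[:,1],.066);print(P.round(4).tolist(),P.mean(0).round(4));cv2.drawContours(i,[b.astype(int)],0,(0,0,255),1)
cv2.imwrite('pics/w3b.png',i)
```

```text
[[-8.100000381469727, 137.60000610351562], [89.0, 118.19999694824219], [100.0999984741211, 173.39999389648438], [3.0, 192.8000030517578]]
[[0.2588, 0.256, 0.066], [0.3681, 0.2773, 0.066], [0.3698, 0.2181, 0.066], [0.2557, 0.1949, 0.066]] [0.3131 0.2366 0.066 ]
[[287.79998779296875, 111.9000015258789], [361.8999938964844, 95.0], [369.70001220703125, 129.39999389648438], [295.6000061035156, 146.1999969482422]]
[[0.5801, 0.2856, 0.066], [0.6576, 0.3031, 0.066], [0.6673, 0.2684, 0.066], [0.5878, 0.2499, 0.066]] [0.6232 0.2767 0.066 ]
[[511.0, 0.0], [639.0, 0.0], [639.0, 224.0], [511.0, 224.0]]
[[0.7986, 0.3914, 0.066], [0.922, 0.3923, 0.066], [0.9813, 0.1656, 0.066], [0.8348, 0.164, 0.066]] [0.8842 0.2783 0.066 ]
[[27.799999237060547, 0.0], [65.5, -7.5], [74.0999984741211, 35.400001525878906], [36.400001525878906, 42.900001525878906]]
[[0.3279, 0.3881, 0.066], [0.3662, 0.3948, 0.066], [0.3673, 0.3571, 0.066], [0.3279, 0.35, 0.066]] [0.3473 0.3725 0.066 ]
```

View pics/w3b.png

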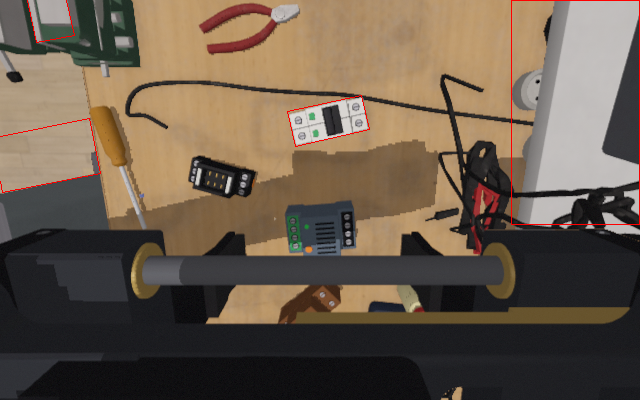

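Breaker rectangle found at (328,121), i.e. about (0.623, 0.277), yaw 12.7°. Now the approach.

Run:
```python
from h import *
plan([.623,.277,.044],12.7)
```

```text
t 3.38 tcp [0.6181 0.2015 0.2476] rot [-1.7981e+02  5.0000e-02  9.0330e+01] w 0.0871
 dp now-tool mm [ 75.6   6.  203.5] dr [-0.0033  0.0005 -0.216 ] deg [ -0.2   0.  -12.4]  dp in turned tool [ 72.5  21.4 203.6] q7 -13.7
```

Request:
{"api": "step_arm", "payload": {"moves": [{"dp": [0, 0, 0], "dr": [-0.003, 0, -0.108], "fingers": 0}, {"dp": [0, 0, 0], "dr": [0, 0, -0.108], "fingers": 0}, {"dp": [24, 7, 35], "dr": [0, 0, 0], "fingers": 0}, {"dp": [24, 7, 35], "dr": [0, 0, 0], "fingers": 0}, {"dp": [24, 7, 35], "dr": [0, 0, 0], "fingers": 0}]}}

```text
time_s: 4.0
tool_pos: [0.625, 0.2734, 0.1451]
tool_rot: [179.7, -0.0, 102.4]
force: [0.0, 0.4, -0.8]
grip_width: 0.0868
grasp_force: 0.0
```

Request:
{"api": "step_arm", "payload": {"moves": [{"dp": [0, 0, 33], "dr": [0, 0, 0], "fingers": 0}, {"dp": [0, 0, 33], "dr": [0, 0, 0], "fingers": 0}, {"dp": [0, 0, 20], "dr": [0, 0, 0], "fingers": 0}, {"dp": [0, 0, 12], "dr": [0, 0, 0], "fingers": 0}, {"dp": [0, 0, 0], "dr": [0, 0, 0], "fingers": 0}]}}

```text
time_s: 4.62
tool_pos: [0.6252, 0.2728, 0.0466]
tool_rot: [179.8, 0.0, 102.4]
force: [0.7, -0.2, 0.3]
grip_width: 0.0869
grasp_force: 0.0
```

Request:
{"api": "step_arm", "payload": {"moves": [{"dp": [0, 0, 0], "dr": [0, 0, 0], "fingers": 0.5}, {"dp": [0, 0, 0], "dr": [0, 0, 0], "fingers": 0.7}, {"dp": [0, 0, 0], "dr": [0, 0, 0], "fingers": 1}, {"dp": [0, 0, 0], "dr": [0, 0, 0], "fingers": 1}, {"dp": [0, 0, 0], "dr": [0, 0, 0], "fingers": 1}], "squeeze": 30}}

```text
time_s: 5.25
tool_pos: [0.6248, 0.2729, 0.0466]
tool_rot: [179.9, 0.0, 102.4]
force: [-3.0, -0.1, 3.0]
grip_width: 0.0451
grasp_force: 2.9
```

Run:
```python
from h import *
plan([.623,.277,.044],12.7)
```

```text
t 5.25 tcp [0.6248 0.2729 0.0466] rot [1.7990e+02 2.0000e-02 1.0238e+02] w 0.0451
 dp now-tool mm [ 4.4 -0.9  2.6] dr [ 0.0018  0.0004 -0.0057] deg [ 0.1  0.  -0.3]  dp in turned tool [ 4.4 -0.9  2.6] q7 -4.8
```

Request:
{"api": "step_arm", "payload": {"moves": [{"dp": [0, 0, -5], "dr": [0, 0, 0], "fingers": 1}, {"dp": [0, 0, -25], "dr": [0, 0, 0], "fingers": 1}, {"dp": [0, 0, -45], "dr": [0, 0, 0], "fingers": 1}, {"dp": [0, 0, -45], "dr": [0, 0, 0], "fingers": 1}, {"dp": [0, 0, -30], "dr": [0, 0, 0.108], "fingers": 1}]}}

```text
time_s: 5.88
tool_pos: [0.6256, 0.273, 0.1993]
tool_rot: [179.7, -0.1, 96.0]
force: [0.7, 0.5, -2.4]
grip_width: 0.0444
grasp_force: 30.0
```

Request:
{"api": "step_arm", "payload": {"moves": [{"dp": [0, 0, -30], "dr": [0, 0, 0.108], "fingers": 1}, {"dp": [-35, -10, -10], "dr": [0, 0, 0], "fingers": 1}, {"dp": [-45, -10, -10], "dr": [0, 0, 0], "fingers": 1}, {"dp": [-45, -10, 0], "dr": [0, 0, 0], "fingers": 1}, {"dp": [-45, -10, 0], "dr": [0, 0, 0], "fingers": 1}]}}

```text
time_s: 6.5
tool_pos: [0.5843, 0.1013, 0.2467]
tool_rot: [179.8, -0.0, 90.0]
force: [0.5, -0.1, -2.0]
grip_width: 0.0444
grasp_force: 30.0
```

Request:
{"api": "step_arm", "payload": {"moves": [{"dp": [-50, -10, 0], "dr": [0, 0, 0], "fingers": 1}, {"dp": [-50, -10, 0], "dr": [0, 0, 0], "fingers": 1}, {"dp": [-50, -10, 0], "dr": [0, 0, 0], "fingers": 1}, {"dp": [-50, -10, 0], "dr": [0, 0, 0], "fingers": 1}, {"dp": [-50, -10, 0], "dr": [0, 0, 0], "fingers": 1}]}}

```text
time_s: 7.12
tool_pos: [0.5341, -0.1488, 0.2465]
tool_rot: [179.8, -0.0, 90.0]
force: [0.7, 0.2, -2.0]
grip_width: 0.0448
grasp_force: 30.0
```

Request:
{"api": "step_arm", "payload": {"moves": [{"dp": [-50, -10, 0], "dr": [0, 0, 0], "fingers": 1}, {"dp": [-50, -10, 0], "dr": [0, 0, 0], "fingers": 1}, {"dp": [-35, 0, 0], "dr": [0, 0, 0], "fingers": 1}, {"dp": [-10, 0, 0], "dr": [0, 0, 0], "fingers": 1}, {"dp": [0, 0, 0], "dr": [0, 0, 0], "fingers": 1}]}}

```text
time_s: 7.75
tool_pos: [0.5146, -0.2921, 0.246]
tool_rot: [179.8, -0.0, 89.9]
force: [0.0, 0.7, -2.0]
grip_width: 0.0451
grasp_force: 30.0
```

Run:
```python
from h import *
plan([.515,-.29,.25],0)
m,i=grab('wrist','w4')
np.savez('w4.npz',**m)
```

```text
t 7.75 tcp [ 0.5146 -0.2921  0.246 ] rot [ 1.7985e+02 -3.0000e-02  8.9950e+01] w 0.0451
 dp now-tool mm [ 2.1  0.4 -4. ] dr [ 0.0026 -0.0006 -0.0009] deg [ 0.2 -0.  -0.1]  dp in turned tool [ 2.1  0.4 -4. ] q7 35.1
```

View pics/w4.png

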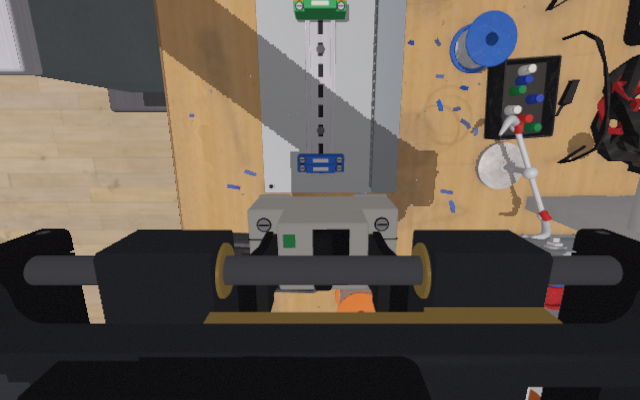

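The view shows the rail with dark slots along column ~321, blue terminals at (321,163), green at (320,8), and the held breaker's top edge at row ~195 (columns 250–396). I measure these.

Run:
```python
from h import *
m=dict(np.load('w4.npz'));i=cv2.imread('pics/w4.png');h=cv2.cvtColor(i,cv2.COLOR_BGR2HSV)
print('cam',(-m['R'].T@m['t']).round(4))
for n,lo,hi,box in(('blue',(100,120,60),(125,255,255),(285,140,360,185)),('green',(45,90,40),(80,255,255),(285,0,360,30))):
    k=cv2.inRange(h,lo,hi);a,b,c,d=box;q=np.zeros_like(k);q[b:d,a:c]=k[b:d,a:c]
    q=cv2.morphologyEx(q,cv2.MORPH_CLOSE,np.ones((7,7)))
    c=max(cv2.findContours(q,0,2)[0],key=cv2.contourArea);r=cv2.minAreaRect(c);b=cv2.boxPoints(r)
    print(n,b.round(0).tolist(),ray(m,b[:,0],b[:,1],.047).round(4).tolist())
g=h[...,2]
# rail slots
k=np.zeros_like(g);k[22:150,312:330]=(g[22:150,312:330]<60)*255
ys,xs=np.nonzero(k);P=ray(m,xs,ys,.0105);f=np.polyfit(P[:,1],P[:,0],1);print('rail slots n',len(P),'yaw',-np.degrees(np.arctan(f[0])),'x at y=-.12,-.185,-.25',np.polyval(f,[-.12,-.185,-.25]).round(4))
# rows profile
for r in(100,120,140):
    e=np.abs(np.diff(cv2.GaussianBlur(i[r,:,:].astype(np.float32).mean(1,keepdims=True),(1,3),0)[:,0]))
    s=[c for c in range(240,410) if e[c]>10];X=ray(m,np.array(s),np.full(len(s),r),.0105);print(r,s,(X[:,0]).round(4).tolist())
cv2.imwrite('pics/w4c.png',cv2.resize(i[0:220,230:410],None,fx=3.2,fy=2.7,interpolation=cv2.INTER_CUBIC))
```

```text
cam [ 0.5154 -0.2244  0.4076]
blue [[297.0, 153.0], [343.0, 153.0], [343.0, 172.0], [297.0, 172.0]] [[0.4868, -0.2549, 0.047], [0.5397, -0.2549, 0.047], [0.54, -0.2769, 0.047], [0.4863, -0.2769, 0.047]]
green [[294.0, 0.0], [346.0, 0.0], [346.0, 19.0], [294.0, 19.0]] [[0.487, -0.0994, 0.047], [0.5404, -0.0994, 0.047], [0.5407, -0.1169, 0.047], [0.4866, -0.1169, 0.047]]
rail slots n 241 yaw 0.06341663030454943 x at y=-.12,-.185,-.25 [0.5136 0.5136 0.5137]
100 [342, 343, 344, 370, 371, 372, 374, 375] [0.54, 0.5412, 0.5424, 0.574, 0.5752, 0.5765, 0.5789, 0.5801]
120 [257, 258, 259, 370, 373, 374, 375] [0.4353, 0.4366, 0.4378, 0.5749, 0.5786, 0.5798, 0.5811]
140 [261, 262, 285, 286, 287, 369, 401, 402, 403] [0.4391, 0.4403, 0.4692, 0.4704, 0.4717, 0.5745, 0.6147, 0.616, 0.6172]
```

View pics/w4c.png

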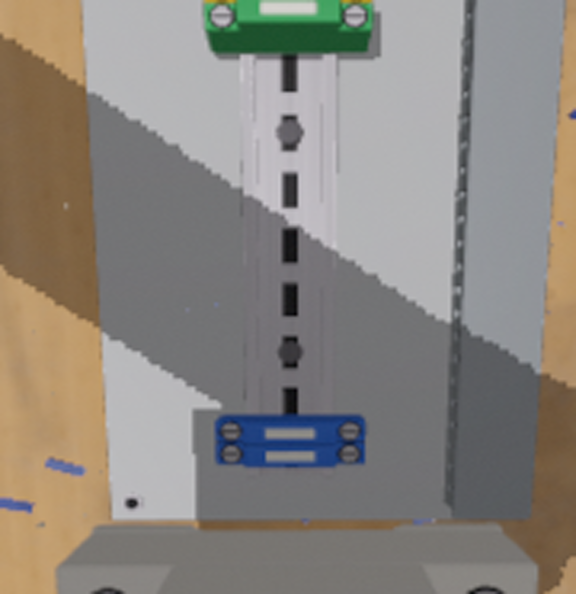

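Request:
{"api": "step_arm", "payload": {"moves": [{"dp": [18, -0.5, 45], "dr": [0.0026, 0, 0], "fingers": 1}, {"dp": [18, -0.5, 45], "dr": [0, 0, 0], "fingers": 1}, {"dp": [17, -0.6, 45], "dr": [0, 0, 0], "fingers": 1}, {"dp": [0, 0, 0], "dr": [0, 0, 0], "fingers": 1}, {"dp": [0, 0, 0], "dr": [0, 0, 0], "fingers": 1}]}}

```text
time_s: 8.43
tool_pos: [0.5147, -0.2394, 0.113]
tool_rot: [179.8, 0.1, 90.1]
force: [0.5, -0.1, -0.0]
grip_width: 0.0448
grasp_force: 30.0
```

Run:
```python
from h import *
plan([.513,-.239,.051],0)
```

```text
t 8.43 tcp [ 0.5147 -0.2394  0.113 ] rot [1.7983e+02 6.0000e-02 9.0070e+01] w 0.0448
 dp now-tool mm [ 0.5 -1.9 62. ] dr [0.0029 0.001  0.0012] deg [0.2 0.1 0.1]  dp in turned tool [ 0.4 -1.7 62. ] q7 32.5
```

Request:
{"api": "step_arm", "payload": {"moves": [{"dp": [0, -1.7, 20], "dr": [0, 0, 0], "fingers": 1}, {"dp": [0, 0, 15], "dr": [0, 0, 0], "fingers": 1}, {"dp": [0, 0, 8], "dr": [0, 0, 0], "fingers": 1}, {"dp": [0, 0, 6], "dr": [0, 0, 0], "fingers": 1}, {"dp": [0, 0, 0], "dr": [0, 0, 0], "fingers": 1}]}}

```text
time_s: 9.05
tool_pos: [0.5116, -0.2391, 0.062]
tool_rot: [180.0, -0.0, 90.0]
force: [-0.8, -0.3, -0.9]
grip_width: 0.0447
grasp_force: 30.0
```

Request:
{"api": "step_arm", "payload": {"moves": [{"dp": [0, 0, 4], "dr": [0, 0, 0], "fingers": 1}, {"dp": [0, 0, 3], "dr": [0, 0, 0], "fingers": 1}, {"dp": [0, 0, 3], "dr": [0, 0, 0], "fingers": 1}, {"dp": [0, 0, 2], "dr": [0, 0, 0], "fingers": 1}, {"dp": [0, 0, 0], "dr": [0, 0, 0], "fingers": 1}]}}

```text
time_s: 9.68
tool_pos: [0.5116, -0.2391, 0.0511]
tool_rot: [180.0, -0.1, 90.0]
force: [-2.8, 1.9, 5.5]
grip_width: 0.0449
grasp_force: 30.0
```

Seated height reached (TCP 0.0511) with light contact. Release and go to the supply.

Request:
{"api": "step_arm", "payload": {"moves": [{"dp": [0, 0, 0], "dr": [0, 0, 0], "fingers": 0.35}, {"dp": [0, 0, 0], "dr": [0, 0, 0], "fingers": 0.35}, {"dp": [0, 0, 0], "dr": [0, 0, 0], "fingers": 0.35}, {"dp": [0, 0, -25], "dr": [0, 0, 0], "fingers": 0.35}, {"dp": [0, 0, -50], "dr": [0, 0, 0], "fingers": 0.35}]}}

```text
time_s: 10.3
tool_pos: [0.51, -0.2383, 0.1241]
tool_rot: [-179.8, -0.1, 90.0]
force: [0.5, 0.1, 1.2]
grip_width: 0.0565
grasp_force: 0.0
```

Request:
{"api": "step_arm", "payload": {"moves": [{"dp": [0, 0, -50], "dr": [0, 0, 0], "fingers": 0.35}, {"dp": [45, 10, -35], "dr": [0, 0, 0], "fingers": 0.2}, {"dp": [50, 15, -10], "dr": [0, 0, 0], "fingers": 0}, {"dp": [50, 15, 0], "dr": [0, 0, 0], "fingers": 0}, {"dp": [50, 15, 0], "dr": [0, 0, 0], "fingers": 0}]}}

```text
time_s: 10.92
tool_pos: [0.567, -0.0424, 0.2206]
tool_rot: [179.9, -0.0, 90.0]
force: [0.3, 0.5, -0.2]
grip_width: 0.0847
grasp_force: 0.0
```

Request:
{"api": "step_arm", "payload": {"moves": [{"dp": [50, 15, 0], "dr": [0, 0, 0], "fingers": 0}, {"dp": [50, 15, 0], "dr": [0, 0, 0], "fingers": 0}, {"dp": [15, 10, 0], "dr": [0, 0, 0], "fingers": 0}, {"dp": [0, 0, 0], "dr": [0, 0, 0], "fingers": 0}, {"dp": [0, 0, 0], "dr": [0, 0, 0], "fingers": 0}]}}

```text
time_s: 11.55
tool_pos: [0.6064, 0.0681, 0.2203]
tool_rot: [180.0, 0.1, 89.8]
force: [-0.7, 0.7, 0.0]
grip_width: 0.0871
grasp_force: 0.0
```

Run:
```python
from h import *
plan([.61,.07,.25],0)
m,i=grab('wrist','w5');np.savez('w5.npz',**m)
h=cv2.cvtColor(i,cv2.COLOR_BGR2HSV);print('cam',(-m['R'].T@m['t']).round(4))
c0=proj(m,[.61,.136,.06])[0];print(c0)
# everything not wood-coloured around the supply
k=cv2.inRange(h,(40,25,25),(130,255,200));q=np.zeros_like(k);a,b=c0.astype(int);s=np.s_[max(0,b-60):min(222,b+60),a-75:a+75];q[s]=k[s]
q=cv2.morphologyEx(q,cv2.MORPH_CLOSE,np.ones((9,9)))
c=max(cv2.findContours(q,0,2)[0],key=cv2.contourArea);b=cv2.boxPoints(cv2.minAreaRect(c));P=ray(m,b[:,0],b[:,1],.053);print(b.round().tolist(),P.round(4).tolist(),P.mean(0))
cv2.drawContours(i,[b.astype(int)],0,(0,0,255),1);cv2.imwrite('pics/w5b.png',i)
```

```text
t 11.55 tcp [0.6064 0.0681 0.2203] rot [1.7999e+02 6.0000e-02 8.9810e+01] w 0.0871
 dp now-tool mm [  1.9   3.6 -29.7] dr [ 0.0002  0.0011 -0.0033] deg [ 0.   0.1 -0.2]  dp in turned tool [  1.9   3.6 -29.7] q7 -2.3
cam [0.6077 0.136  0.3818]
[324.91472493 125.08502432]
[[287.0, 93.0], [368.0, 85.0], [373.0, 140.0], [293.0, 148.0]] [[0.5724, 0.1677, 0.053], [0.6525, 0.175, 0.053], [0.6601, 0.1211, 0.053], [0.5764, 0.1131, 0.053]] [0.61535306 0.14418536 0.053     ]
```

View pics/w5b.png

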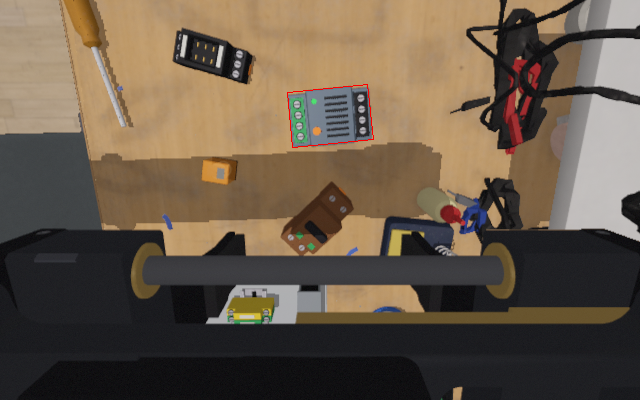

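Request:
{"api": "step_arm", "payload": {"moves": [{"dp": [0, 0, 0], "dr": [0, 0, -0.098], "fingers": 0}, {"dp": [25, 5.4, 30], "dr": [0, 0, 0], "fingers": 0}, {"dp": [25, 5.4, 30], "dr": [0, 0, 0], "fingers": 0}, {"dp": [25, 5.4, 30], "dr": [0, 0, 0], "fingers": 0}, {"dp": [0, 0, 30], "dr": [0, 0, 0], "fingers": 0}]}}

```text
time_s: 12.22
tool_pos: [0.6153, 0.1485, 0.0996]
tool_rot: [179.9, -0.1, 95.7]
force: [-0.3, -0.7, 0.2]
grip_width: 0.0865
grasp_force: 0.0
```

Request:
{"api": "step_arm", "payload": {"moves": [{"dp": [0, 0, 30], "dr": [0, 0, 0], "fingers": 0}, {"dp": [0, 0, 15], "dr": [0, 0, 0], "fingers": 0}, {"dp": [0, 0, 8], "dr": [0, 0, 0], "fingers": 0}, {"dp": [0, 0, 0], "dr": [0, 0, 0], "fingers": 0}, {"dp": [0, 0, 0], "dr": [0, 0, 0], "fingers": 0}]}}

```text
time_s: 12.85
tool_pos: [0.6163, 0.1472, 0.0485]
tool_rot: [179.9, -0.0, 95.6]
force: [0.1, 0.1, 0.4]
grip_width: 0.0867
grasp_force: 0.0
```

Request:
{"api": "step_arm", "payload": {"moves": [{"dp": [0, 0, 0], "dr": [0, 0, 0], "fingers": 0.5}, {"dp": [0, 0, 0], "dr": [0, 0, 0], "fingers": 0.7}, {"dp": [0, 0, 0], "dr": [0, 0, 0], "fingers": 1}, {"dp": [0, 0, 0], "dr": [0, 0, 0], "fingers": 1}, {"dp": [0, 0, 0], "dr": [0, 0, 0], "fingers": 1}], "squeeze": 35}}

```text
time_s: 13.48
tool_pos: [0.615, 0.1471, 0.0472]
tool_rot: [-180.0, -0.0, 95.6]
force: [-3.7, -0.3, 2.3]
grip_width: 0.045
grasp_force: 2.5
```

Request:
{"api": "step_arm", "payload": {"moves": [{"dp": [0, 0, -5], "dr": [0, 0, 0], "fingers": 1}, {"dp": [0, 0, -25], "dr": [0, 0, 0], "fingers": 1}, {"dp": [0, 0, -45], "dr": [0, 0, 0], "fingers": 1}, {"dp": [0, 0, -45], "dr": [0, 0, 0], "fingers": 1}, {"dp": [0, 0, -30], "dr": [0, 0, 0.098], "fingers": 1}]}}

```text
time_s: 14.1
tool_pos: [0.6159, 0.147, 0.1997]
tool_rot: [179.9, -0.1, 89.8]
force: [-0.2, 0.5, -2.9]
grip_width: 0.0446
grasp_force: 35.0
```

Request:
{"api": "step_arm", "payload": {"moves": [{"dp": [-40, -17, -5], "dr": [0, 0, 0], "fingers": 1}, {"dp": [-48, -17, 0], "dr": [0, 0, 0], "fingers": 1}, {"dp": [-48, -17, 0], "dr": [0, 0, 0], "fingers": 1}, {"dp": [-48, -17, 0], "dr": [0, 0, 0], "fingers": 1}, {"dp": [-48, -17, 0], "dr": [0, 0, 0], "fingers": 1}]}}

```text
time_s: 14.72
tool_pos: [0.5294, -0.0865, 0.2022]
tool_rot: [180.0, -0.0, 90.0]
force: [0.1, -0.2, -2.1]
grip_width: 0.0444
grasp_force: 35.0
```

Request:
{"api": "step_arm", "payload": {"moves": [{"dp": [-40, -17, 0], "dr": [0, 0, 0], "fingers": 1}, {"dp": [-10, 0, 20], "dr": [0, 0, 0], "fingers": 1}, {"dp": [0, 0, 30], "dr": [0, 0, 0], "fingers": 1}, {"dp": [0, 0, 0], "dr": [0, 0, 0], "fingers": 1}, {"dp": [0, 0, 0], "dr": [0, 0, 0], "fingers": 1}]}}

```text
time_s: 15.35
tool_pos: [0.5139, -0.1348, 0.1531]
tool_rot: [179.9, -0.0, 90.0]
force: [0.3, -0.3, -2.0]
grip_width: 0.0446
grasp_force: 35.0
```

Run:
```python
from h import *
plan([.512,-.1345,.0517],0)
```

```text
t 15.35 tcp [ 0.5139 -0.1348  0.1531] rot [179.92  -0.    90.02] w 0.0446
 dp now-tool mm [  0.3  -2.  101.4] dr [ 0.0013 -0.      0.0003] deg [ 0.1 -0.   0. ]  dp in turned tool [  0.3  -1.9 101.4] q7 16.9
```

Run:
```python
from h import *
m,i=grab('wrist','w6');print('cam',(-m['R'].T@m['t']).round(4),env.get_obs()['tool_pos'])
h=cv2.cvtColor(i,cv2.COLOR_BGR2HSV)
k=cv2.inRange(h,(20,90,40),(85,255,255));k[235:]=0;k[:,:250]=0;k[:,400:]=0
ys,xs=np.nonzero(k);print('greenyellow rows',ys.min(),ys.max(),'cols',xs.min(),xs.max())
for r in range(100,235,3):print(r,i[r,322].tolist(),h[r,322].tolist(),end='; ')
s=np.arange(100,235,5);print();print('y at .047',dict(zip(s.tolist(),ray(m,np.full(len(s),322),s,.047)[:,1].round(4))));print('y at .146(shoulder)',dict(zip(s.tolist(),ray(m,np.full(len(s),322),s,.146)[:,1].round(4))))
```

```text
cam [ 0.5148 -0.0671  0.3146] [ 0.51424521 -0.13485698  0.15341575]
greenyellow rows 146 234 cols 252 352
100 [118, 154, 186] [16, 93, 186]; 103 [115, 154, 188] [16, 99, 188]; 106 [114, 154, 189] [16, 101, 189]; 109 [118, 154, 187] [16, 94, 187]; 112 [113, 133, 156] [14, 70, 156]; 115 [202, 201, 200] [105, 3, 202]; 118 [202, 199, 200] [130, 4, 202]; 121 [203, 200, 201] [130, 4, 203]; 124 [202, 200, 201] [135, 3, 202]; 127 [129, 126, 128] [140, 6, 129]; 130 [129, 127, 127] [120, 4, 129]; 133 [127, 126, 127] [150, 2, 127]; 136 [127, 125, 127] [150, 4, 127]; 139 [126, 122, 126] [150, 8, 126]; 142 [23, 20, 21] [130, 33, 23]; 145 [23, 20, 20] [120, 33, 23]; 148 [31, 119, 137] [25, 197, 137]; 151 [41, 139, 159] [25, 189, 159]; 154 [145, 149, 151] [20, 10, 151]; 157 [119, 147, 154] [24, 58, 154]; 160 [41, 120, 121] [30, 169, 121]; 163 [65, 112, 43] [70, 157, 112]; 166 [145, 149, 151] [20, 10, 151]; 169 [106, 127, 105] [61, 44, 127]; 172 [41, 70, 29] [69, 149, 70]; 175 [22, 21, 21] [120, 12, 22]; 178 [19, 18, 16] [100, 40, 19]; 181 [120, 115, 118] [138, 11, 120]; 184 [118, 114, 117] [143, 9,
[... 1251 characters left out ...]
{100: np.float64(-0.0544), 105: np.float64(-0.0568), 110: np.float64(-0.0593), 115: np.float64(-0.0618), 120: np.float64(-0.0643), 125: np.float64(-0.0669), 130: np.float64(-0.0694), 135: np.float64(-0.072), 140: np.float64(-0.0746), 145: np.float64(-0.0772), 150: np.float64(-0.0799), 155: np.float64(-0.0825), 160: np.float64(-0.0852), 165: np.float64(-0.0879), 170: np.float64(-0.0906), 175: np.float64(-0.0934), 180: np.float64(-0.0962), 185: np.float64(-0.099), 190: np.float64(-0.1018), 195: np.float64(-0.1046), 200: np.float64(-0.1075), 205: np.float64(-0.1104), 210: np.float64(-0.1133), 215: np.float64(-0.1162), 220: np.float64(-0.1192), 225: np.float64(-0.1221), 230: np.float64(-0.1252)}
```

View pics/w6.png

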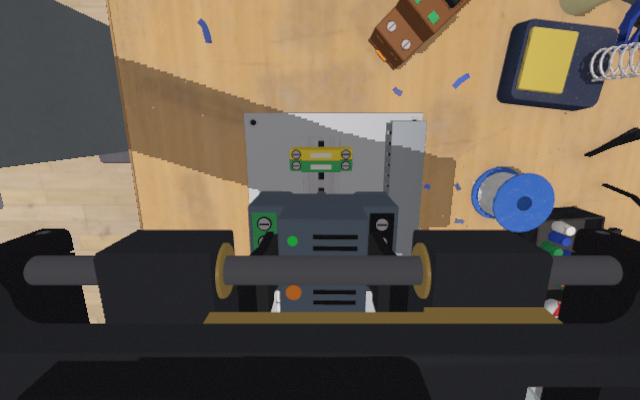

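The green pair's near edge is at row ~173 (y ≈ -0.107) and the held supply's edge at rows 192/219 (y ≈ -0.111), a 4 mm gap as planned. Lowering.

Request:
{"api": "step_arm", "payload": {"moves": [{"dp": [0, -1.5, 30], "dr": [0, 0, 0], "fingers": 1}, {"dp": [0, 0, 30], "dr": [0, 0, 0], "fingers": 1}, {"dp": [0, 0, 20], "dr": [0, 0, 0], "fingers": 1}, {"dp": [0, 0, 8], "dr": [0, 0, 0], "fingers": 1}, {"dp": [0, 0, 0], "dr": [0, 0, 0], "fingers": 1}]}}

```text
time_s: 16.02
tool_pos: [0.5125, -0.1348, 0.0648]
tool_rot: [179.9, 0.0, 90.0]
force: [-0.2, -0.6, -2.3]
grip_width: 0.0446
grasp_force: 35.0
```

Request:
{"api": "step_arm", "payload": {"moves": [{"dp": [0, 0, 5], "dr": [0, 0, 0], "fingers": 1}, {"dp": [0, 0, 4], "dr": [0, 0, 0], "fingers": 1}, {"dp": [0, 0, 3], "dr": [0, 0, 0], "fingers": 1}, {"dp": [0, 0, 2], "dr": [0, 0, 0], "fingers": 1}, {"dp": [0, 0, 0], "dr": [0, 0, 0], "fingers": 1}]}}

```text
time_s: 16.65
tool_pos: [0.5121, -0.1348, 0.0517]
tool_rot: [180.0, -0.1, 90.0]
force: [-4.1, 2.1, 10.2]
grip_width: 0.0446
grasp_force: 35.0
```

Request:
{"api": "step_arm", "payload": {"moves": [{"dp": [0, 0, 0], "dr": [0, 0, 0], "fingers": 0.35}, {"dp": [0, 0, 0], "dr": [0, 0, 0], "fingers": 0.35}, {"dp": [0, 0, 0], "dr": [0, 0, 0], "fingers": 0.35}, {"dp": [0, 0, -25], "dr": [0, 0, 0], "fingers": 0.35}, {"dp": [0, 0, -50], "dr": [0, 0, 0], "fingers": 0.35}]}}

```text
time_s: 17.27
tool_pos: [0.5102, -0.1345, 0.1242]
tool_rot: [-179.8, 0.0, 90.0]
force: [1.2, -0.7, -0.1]
grip_width: 0.0564
grasp_force: 0.0
```

Request:
{"api": "step_arm", "payload": {"moves": [{"dp": [0, 0, -50], "dr": [0, 0, 0], "fingers": 0.35}, {"dp": [45, -4, -35], "dr": [0, 0, 0], "fingers": 0.2}, {"dp": [50, -4, -10], "dr": [0, 0, 0], "fingers": 0}, {"dp": [50, -4, 0], "dr": [0, 0, 0], "fingers": 0}, {"dp": [50, -4, 0], "dr": [0, 0, 0], "fingers": 0}]}}

```text
time_s: 17.9
tool_pos: [0.4957, 0.0617, 0.2206]
tool_rot: [179.9, -0.1, 90.0]
force: [1.1, -0.0, -0.4]
grip_width: 0.0842
grasp_force: 0.0
```

Request:
{"api": "step_arm", "payload": {"moves": [{"dp": [50, -4, 0], "dr": [0, 0, 0], "fingers": 0}, {"dp": [15, -4, 0], "dr": [0, 0, 0], "fingers": 0}, {"dp": [5, 0, 0], "dr": [0, 0, 0], "fingers": 0}, {"dp": [0, 0, 0], "dr": [0, 0, 0], "fingers": 0}, {"dp": [0, 0, 0], "dr": [0, 0, 0], "fingers": 0}]}}

```text
time_s: 18.52
tool_pos: [0.4883, 0.1284, 0.2203]
tool_rot: [180.0, 0.0, 89.8]
force: [0.3, 0.4, -0.2]
grip_width: 0.0872
grasp_force: 0.0
```

Run:
```python
from h import *
plan([.487,.13,.22],0)
m,i=grab('wrist','w7')
h=cv2.cvtColor(i,cv2.COLOR_BGR2HSV);print('cam',(-m['R'].T@m['t']).round(4))
wood=cv2.inRange(h,(8,50,40),(28,255,255))
k=255-wood;k[222:]=0;k=cv2.morphologyEx(k,cv2.MORPH_CLOSE,np.ones((5,5)));k=cv2.morphologyEx(k,cv2.MORPH_OPEN,np.ones((5,5)))
for c in cv2.findContours(k,0,2)[0]:
    r=cv2.minAreaRect(c)
    if 1500<cv2.contourArea(c)<9000:
        b=cv2.boxPoints(r);P=ray(m,b[:,0],b[:,1],.035);print(r[0],b.round().tolist(),P.round(4).tolist(),P.mean(0).round(4));cv2.drawContours(i,[b.astype(int)],0,(0,0,255),1)
k=cv2.inRange(h,(8,170,150),(22,255,255));k[222:]=0
for c in cv2.findContours(k,0,2)[0]:
    if 150<cv2.contourArea(c)<4000:
        r=cv2.minAreaRect(c);b=cv2.boxPoints(r);P=ray(m,b[:,0],b[:,1],.041);print('amber',r,P.round(4).tolist(),P.mean(0).round(4));cv2.drawContours(i,[b.astype(int)],0,(255,0,0),1)
cv2.imwrite('pics/w7b.png',i)
```

```text
t 18.52 tcp [0.4883 0.1284 0.2203] rot [179.96   0.    89.84] w 0.0872
 dp now-tool mm [ 1.6 -1.3  0.3] dr [ 0.0007  0.     -0.0028] deg [ 0.   0.  -0.2]  dp in turned tool [ 1.6 -1.3  0.3] q7 -17.7
cam [0.4896 0.1961 0.3819]
(320.57550048828125, 113.73585510253906) [[284.0, 119.0], [292.0, 90.0], [357.0, 108.0], [349.0, 138.0]] [[0.4479, 0.2028, 0.035], [0.4577, 0.2326, 0.035], [0.5268, 0.2137, 0.035], [0.5184, 0.183, 0.035]] [0.4877 0.208  0.035 ]
(596.5, 101.0) [[554.0, 0.0], [639.0, 0.0], [639.0, 202.0], [554.0, 202.0]] [[0.7186, 0.3155, 0.035], [0.8026, 0.3153, 0.035], [0.8541, 0.1096, 0.035], [0.7561, 0.1099, 0.035]] [0.7828 0.2126 0.035 ]
amber ((191.56985473632812, 67.44947814941406), (70.159423828125, 11.938551902770996), 72.55281066894531) [[0.3433, 0.283, 0.041], [0.355, 0.2861, 0.041], [0.3699, 0.223, 0.041], [0.3577, 0.2195, 0.041]] [0.3565 0.2529 0.041 ]
```

View pics/w7b.png

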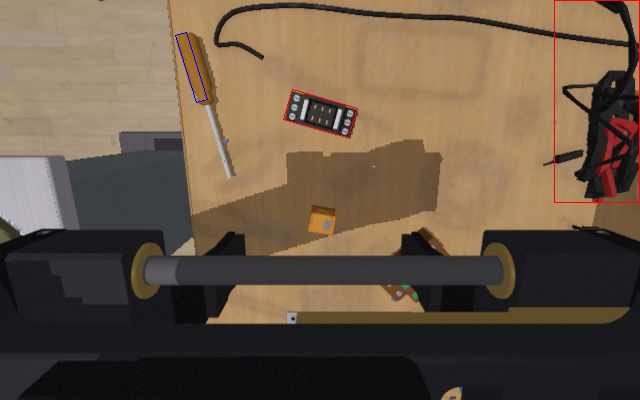

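Socket rectangle centred at (321,114) → (0.488, 0.208), yaw −15.3°; relay at (322,220). Grasp the socket.

Request:
{"api": "step_arm", "payload": {"moves": [{"dp": [0, 0, 0], "dr": [0, 0, 0.132], "fingers": 0}, {"dp": [0, 0, 0], "dr": [0, 0, 0.132], "fingers": 0}, {"dp": [25, -7, 35], "dr": [0, 0, 0], "fingers": 0}, {"dp": [25, -7, 35], "dr": [0, 0, 0], "fingers": 0}, {"dp": [25, -7, 35], "dr": [0, 0, 0], "fingers": 0}]}}

```text
time_s: 19.2
tool_pos: [0.4877, 0.2079, 0.1145]
tool_rot: [179.9, -0.1, 74.8]
force: [0.9, 0.3, 0.5]
grip_width: 0.0871
grasp_force: 0.0
```

Request:
{"api": "step_arm", "payload": {"moves": [{"dp": [0, 0, 35], "dr": [0, 0, 0], "fingers": 0}, {"dp": [0, 0, 28], "dr": [0, 0, 0], "fingers": 0}, {"dp": [0, 0, 15], "dr": [0, 0, 0], "fingers": 0}, {"dp": [0, 0, 6], "dr": [0, 0, 0], "fingers": 0}, {"dp": [0, 0, 0], "dr": [0, 0, 0], "fingers": 0}]}}

```text
time_s: 19.82
tool_pos: [0.4878, 0.208, 0.0317]
tool_rot: [179.9, -0.0, 74.8]
force: [0.6, -0.2, 0.3]
grip_width: 0.0869
grasp_force: 0.0
```

Run:
```python
from h import *
plan([.488,.208,.028],-15.3)
```

```text
t 19.82 tcp [0.4878 0.208  0.0317] rot [ 1.7995e+02 -5.0000e-02  7.4850e+01] w 0.0869
 dp now-tool mm [0.1 0.2 3.7] dr [ 0.001  -0.0008  0.0026] deg [ 0.1 -0.   0.1]  dp in turned tool [0.1 0.2 3.7] q7 -34.8
```

Pose is right; 4 mm lower, close, lift, and carry.

Request:
{"api": "step_arm", "payload": {"moves": [{"dp": [0, 0, 3.5], "dr": [0, 0, 0], "fingers": 0}, {"dp": [0, 0, 0], "dr": [0, 0, 0], "fingers": 0.5}, {"dp": [0, 0, 0], "dr": [0, 0, 0], "fingers": 0.7}, {"dp": [0, 0, 0], "dr": [0, 0, 0], "fingers": 1}, {"dp": [0, 0, 0], "dr": [0, 0, 0], "fingers": 1}], "squeeze": 25}}

```text
time_s: 20.45
tool_pos: [0.4873, 0.2081, 0.0278]
tool_rot: [180.0, -0.0, 74.9]
force: [-1.0, 0.7, 1.1]
grip_width: 0.0554
grasp_force: 0.0
```

Request:
{"api": "step_arm", "payload": {"moves": [{"dp": [0, 0, 0], "dr": [0, 0, 0], "fingers": 1}, {"dp": [0, 0, 0], "dr": [0, 0, 0], "fingers": 1}, {"dp": [0, 0, -5], "dr": [0, 0, 0], "fingers": 1}, {"dp": [0, 0, -45], "dr": [0, 0, 0], "fingers": 1}, {"dp": [0, 0, -45], "dr": [0, 0, 0], "fingers": 1}]}}

```text
time_s: 21.08
tool_pos: [0.4868, 0.2077, 0.1236]
tool_rot: [-180.0, 0.0, 74.9]
force: [1.0, 0.9, -0.2]
grip_width: 0.0446
grasp_force: 25.0
```

Request:
{"api": "step_arm", "payload": {"moves": [{"dp": [0, 0, -45], "dr": [0, 0, -0.132], "fingers": 1}, {"dp": [0, 0, -45], "dr": [0, 0, -0.132], "fingers": 1}, {"dp": [0, 0, -30], "dr": [0, 0, 0], "fingers": 1}, {"dp": [-35, 3, 0], "dr": [0, 0, 0], "fingers": 1}, {"dp": [-50, 3, 0], "dr": [0, 0, 0], "fingers": 1}]}}

```text
time_s: 21.7
tool_pos: [0.4932, 0.1234, 0.2433]
tool_rot: [179.9, -0.0, 90.2]
force: [0.2, -0.3, -0.3]
grip_width: 0.0446
grasp_force: 25.0
```

Request:
{"api": "step_arm", "payload": {"moves": [{"dp": [-55, 3, 0], "dr": [0, 0, 0], "fingers": 1}, {"dp": [-55, 3, 0], "dr": [0, 0, 0], "fingers": 1}, {"dp": [-55, 3, 0], "dr": [0, 0, 0], "fingers": 1}, {"dp": [-55, 3, 0], "dr": [0, 0, 0], "fingers": 1}, {"dp": [-55, 3, 0], "dr": [0, 0, 0], "fingers": 1}]}}

```text
time_s: 22.32
tool_pos: [0.5079, -0.1537, 0.2431]
tool_rot: [179.9, -0.1, 90.0]
force: [0.1, -0.1, -0.2]
grip_width: 0.045
grasp_force: 25.0
```

Request:
{"api": "step_arm", "payload": {"moves": [{"dp": [-50, 3, 0], "dr": [0, 0, 0], "fingers": 1}, {"dp": [-45, 2, 0], "dr": [0, 0, 0], "fingers": 1}, {"dp": [-35, 0, 0], "dr": [0, 0, 0], "fingers": 1}, {"dp": [0, 0, 0], "dr": [0, 0, 0], "fingers": 1}, {"dp": [0, 0, 0], "dr": [0, 0, 0], "fingers": 1}]}}

```text
time_s: 22.95
tool_pos: [0.5132, -0.2811, 0.2425]
tool_rot: [180.0, -0.1, 90.0]
force: [0.6, -0.2, -2.1]
grip_width: 0.0448
grasp_force: 25.0
```

Run:
```python
from h import *
plan([.512,-.29,.25],0)
m,i=grab('wrist','w8');np.savez('w8.npz',**m);print('cam',(-m['R'].T@m['t']).round(4))
```

```text
t 22.95 tcp [ 0.5132 -0.2811  0.2425] rot [ 1.7999e+02 -7.0000e-02  9.0020e+01] w 0.0448
 dp now-tool mm [-8.9 -1.2 -7.5] dr [ 0.0002 -0.0012  0.0004] deg [ 0.  -0.1  0. ]  dp in turned tool [-8.9 -1.2 -7.5] q7 35.0
cam [ 0.5144 -0.2136  0.4041]
```

View pics/w8.png

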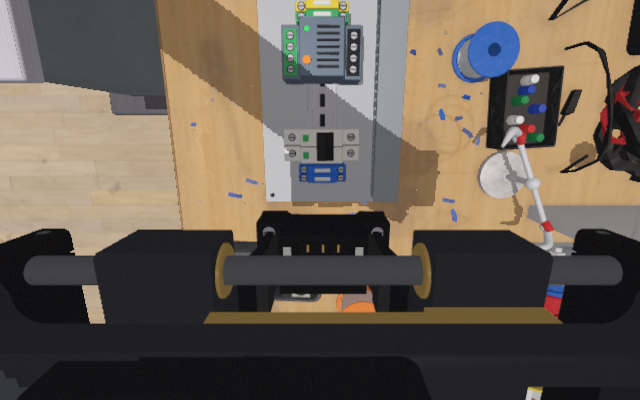

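Supply (322,52) and breaker (321,145) sit against their terminals, with the free rail between rows 83 and 129 (y ≈ −0.164 to −0.217). Socket goes to y ≈ −0.190.

Request:
{"api": "step_arm", "payload": {"moves": [{"dp": [30, -0.5, 30], "dr": [0, 0, 0], "fingers": 1}, {"dp": [30, 0, 30], "dr": [0, 0, 0], "fingers": 1}, {"dp": [31, 0, 30], "dr": [0, 0, 0], "fingers": 1}, {"dp": [0, 0, 20], "dr": [0, 0, 0], "fingers": 1}, {"dp": [0, 0, 0], "dr": [0, 0, 0], "fingers": 1}]}}

```text
time_s: 23.62
tool_pos: [0.5119, -0.1886, 0.1315]
tool_rot: [-179.9, -0.1, 90.2]
force: [-0.5, -0.8, 0.2]
grip_width: 0.0448
grasp_force: 25.0
```

Run:
```python
from h import *
plan([.512,-.190,.0323],0)
```

```text
t 23.62 tcp [ 0.5119 -0.1886  0.1315] rot [-1.7986e+02 -8.0000e-02  9.0190e+01] w 0.0448
 dp now-tool mm [-1.6  0.3 99.2] dr [-0.0024 -0.0014  0.0032] deg [-0.1 -0.1  0.2]  dp in turned tool [-1.4  0.1 99.2] q7 26.3
```

Request:
{"api": "step_arm", "payload": {"moves": [{"dp": [-1, 0.3, 30], "dr": [0, 0, 0], "fingers": 1}, {"dp": [0, 0, 30], "dr": [0, 0, 0], "fingers": 1}, {"dp": [0, 0, 18], "dr": [0, 0, 0], "fingers": 1}, {"dp": [0, 0, 7], "dr": [0, 0, 0], "fingers": 1}, {"dp": [0, 0, 0], "dr": [0, 0, 0], "fingers": 1}]}}

```text
time_s: 24.25
tool_pos: [0.5135, -0.1921, 0.0482]
tool_rot: [179.9, 0.0, 90.0]
force: [0.1, 0.0, 0.3]
grip_width: 0.0444
grasp_force: 25.0
```

Request:
{"api": "step_arm", "payload": {"moves": [{"dp": [0, 0, 5], "dr": [0, 0, 0], "fingers": 1}, {"dp": [0, 0, 4], "dr": [0, 0, 0], "fingers": 1}, {"dp": [0, 0, 3], "dr": [0, 0, 0], "fingers": 1}, {"dp": [0, 0, 2], "dr": [0, 0, 0], "fingers": 1}, {"dp": [0, 0, 0], "dr": [0, 0, 0], "fingers": 1}]}}

```text
time_s: 24.88
tool_pos: [0.5129, -0.1919, 0.0335]
tool_rot: [180.0, -0.0, 90.0]
force: [0.5, -0.4, -0.2]
grip_width: 0.0447
grasp_force: 25.0
```

Request:
{"api": "step_arm", "payload": {"moves": [{"dp": [0, 0, 1], "dr": [0, 0, 0], "fingers": 1}, {"dp": [0, 0, 0.8], "dr": [0, 0, 0], "fingers": 1}, {"dp": [0, 0, 0], "dr": [0, 0, 0], "fingers": 1}, {"dp": [0, 0, 0], "dr": [0, 0, 0], "fingers": 1}, {"dp": [0, 0, 0], "dr": [0, 0, 0], "fingers": 1}]}}

```text
time_s: 25.5
tool_pos: [0.5131, -0.192, 0.0323]
tool_rot: [180.0, -0.0, 90.0]
force: [-2.2, 0.4, 5.1]
grip_width: 0.0446
grasp_force: 25.0
```

Request:
{"api": "step_arm", "payload": {"moves": [{"dp": [0, 0, 0], "dr": [0, 0, 0], "fingers": 0.35}, {"dp": [0, 0, 0], "dr": [0, 0, 0], "fingers": 0.35}, {"dp": [0, 0, 0], "dr": [0, 0, 0], "fingers": 0.35}, {"dp": [0, 0, -30], "dr": [0, 0, 0], "fingers": 0.35}, {"dp": [0, 0, -50], "dr": [0, 0, 0], "fingers": 0.35}]}}

```text
time_s: 26.12
tool_pos: [0.5116, -0.1915, 0.1112]
tool_rot: [-179.8, -0.0, 90.0]
force: [1.1, 0.6, 0.7]
grip_width: 0.0565
grasp_force: 0.0
```

Request:
{"api": "step_arm", "payload": {"moves": [{"dp": [0, 0, -50], "dr": [0, 0, 0], "fingers": 0.35}, {"dp": [40, -5, -45], "dr": [0, 0, 0], "fingers": 0.35}, {"dp": [50, -5, -10], "dr": [0, 0, 0], "fingers": 0.35}, {"dp": [50, -5, 0], "dr": [0, 0, 0], "fingers": 0.35}, {"dp": [45, -5, 0], "dr": [0, 0, 0], "fingers": 0.35}]}}

```text
time_s: 26.75
tool_pos: [0.4927, -0.005, 0.2172]
tool_rot: [179.9, -0.1, 90.0]
force: [1.6, 1.0, 0.3]
grip_width: 0.0567
grasp_force: 0.0
```

Request:
{"api": "step_arm", "payload": {"moves": [{"dp": [20, -4, 0], "dr": [0, 0, 0], "fingers": 0.35}, {"dp": [5, 0, 0], "dr": [0, 0, 0], "fingers": 0.35}, {"dp": [0, 0, 0], "dr": [0, 0, 0], "fingers": 0.35}, {"dp": [0, 0, 0], "dr": [0, 0, 0], "fingers": 0.35}, {"dp": [0, 0, 0], "dr": [0, 0, 0], "fingers": 0.35}]}}

```text
time_s: 27.38
tool_pos: [0.4891, 0.0169, 0.2169]
tool_rot: [180.0, 0.0, 89.9]
force: [0.8, -0.2, 0.2]
grip_width: 0.0567
grasp_force: 0.0
```

Run:
```python
from h import *
plan([.489,.02,.22],0)
m,i=grab('wrist','w9');np.savez('w9.npz',**m)
h=cv2.cvtColor(i,cv2.COLOR_BGR2HSV);print('cam',(-m['R'].T@m['t']).round(4))
k=cv2.inRange(h,(8,165,100),(22,255,255));k[222:]=0
k=cv2.morphologyEx(k,cv2.MORPH_CLOSE,np.ones((9,9)))
for c in cv2.findContours(k,0,2)[0]:
    if 250<cv2.contourArea(c)<4000:
        r=cv2.minAreaRect(c);b=cv2.boxPoints(r);P=ray(m,b[:,0],b[:,1],.041);print('amber',r,b.round().tolist(),P.round(4).tolist(),P.mean(0).round(4))
cv2.imwrite('pics/w9c.png',cv2.resize(i[80:180,260:390],None,fx=5,fy=5,interpolation=cv2.INTER_CUBIC))
```

```text
t 27.38 tcp [0.4891 0.0169 0.2169] rot [179.97   0.    89.89] w 0.0567
 dp now-tool mm [ 3.1 -0.1 -3.1] dr [ 0.0005  0.     -0.0019] deg [ 0.   0.  -0.1]  dp in turned tool [ 3.1 -0.1 -3.1] q7 -6.4
cam [0.4904 0.0846 0.3785]
amber ((320.5091552734375, 124.19723510742188), (27.800107955932617, 22.40285873413086), 9.865806579589844) [[305.0, 133.0], [309.0, 111.0], [336.0, 116.0], [332.0, 138.0]] [[0.4716, 0.0771, 0.041], [0.4759, 0.0995, 0.041], [0.5045, 0.0947, 0.041], [0.5007, 0.0721, 0.041]] [0.4882 0.0858 0.041 ]
```

View pics/w9c.png

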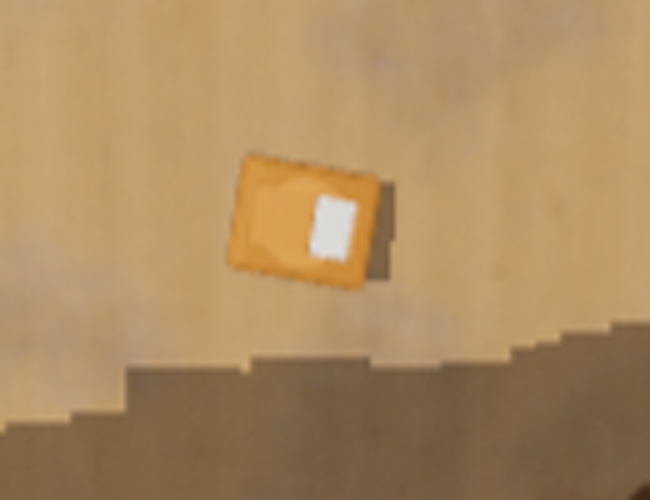

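Relay seen alone on bare wood at crop (305,220), long side 30 mm at yaw −9.6°, centre (0.488, 0.086). Approach and grasp.

Request:
{"api": "step_arm", "payload": {"moves": [{"dp": [0, 0, 0], "dr": [0, 0, 0.168], "fingers": 0.35}, {"dp": [22, -4, 35], "dr": [0, 0, 0], "fingers": 0.35}, {"dp": [22, -4, 35], "dr": [0, 0, 0], "fingers": 0.35}, {"dp": [22, -4, 35], "dr": [0, 0, 0], "fingers": 0.35}, {"dp": [0, 0, 35], "dr": [0, 0, 0], "fingers": 0.35}]}}

```text
time_s: 28.05
tool_pos: [0.4883, 0.0869, 0.0759]
tool_rot: [180.0, -0.1, 80.5]
force: [-1.1, -0.1, -0.0]
grip_width: 0.0565
grasp_force: 0.0
```

Request:
{"api": "step_arm", "payload": {"moves": [{"dp": [0, 0, 25], "dr": [0, 0, 0], "fingers": 0.35}, {"dp": [0, 0, 15], "dr": [0, 0, 0], "fingers": 0.35}, {"dp": [0, 0, 10], "dr": [0, 0, 0], "fingers": 0.35}, {"dp": [0, 0, 5], "dr": [0, 0, 0], "fingers": 0.35}, {"dp": [0, 0, 0], "dr": [0, 0, 0], "fingers": 0.35}]}}

```text
time_s: 28.68
tool_pos: [0.4886, 0.0852, 0.0222]
tool_rot: [180.0, -0.0, 80.4]
force: [0.3, -0.1, -0.3]
grip_width: 0.0562
grasp_force: 0.0
```

Run:
```python
from h import *
plan([.488,.0858,.015],-9.6)
```

```text
t 28.68 tcp [0.4886 0.0852 0.0222] rot [ 1.7995e+02 -3.0000e-02  8.0370e+01] w 0.0562
 dp now-tool mm [ 0.5 -0.7  7.2] dr [ 0.0009 -0.0006 -0.0005] deg [ 0. -0. -0.]  dp in turned tool [ 0.5 -0.7  7.2] q7 -14.8
```

Request:
{"api": "step_arm", "payload": {"moves": [{"dp": [0.3, 0, 7], "dr": [0, 0, 0], "fingers": 0.35}, {"dp": [0, 0, 0], "dr": [0, 0, 0], "fingers": 0.6}, {"dp": [0, 0, 0], "dr": [0, 0, 0], "fingers": 0.8}, {"dp": [0, 0, 0], "dr": [0, 0, 0], "fingers": 1}, {"dp": [0, 0, 0], "dr": [0, 0, 0], "fingers": 1}], "squeeze": 18}}

```text
time_s: 29.3
tool_pos: [0.4884, 0.0855, 0.0151]
tool_rot: [180.0, -0.0, 80.4]
force: [-0.1, 0.1, 0.2]
grip_width: 0.0298
grasp_force: 18.0
```

Request:
{"api": "step_arm", "payload": {"moves": [{"dp": [0, 0, 0], "dr": [0, 0, 0], "fingers": 1}, {"dp": [0, 0, 0], "dr": [0, 0, 0], "fingers": 1}, {"dp": [0, 0, -5], "dr": [0, 0, 0], "fingers": 1}, {"dp": [0, 0, -45], "dr": [0, 0, 0], "fingers": 1}, {"dp": [0, 0, -45], "dr": [0, 0, -0.168], "fingers": 1}]}}

```text
time_s: 29.92
tool_pos: [0.4878, 0.0851, 0.1108]
tool_rot: [-180.0, 0.0, 90.2]
force: [0.5, 0.6, -1.0]
grip_width: 0.0297
grasp_force: 18.0
```

Request:
{"api": "step_arm", "payload": {"moves": [{"dp": [-20, 2, -45], "dr": [0, 0, 0], "fingers": 1}, {"dp": [-40, 3, -40], "dr": [0, 0, 0], "fingers": 1}, {"dp": [-50, 4, -10], "dr": [0, 0, 0], "fingers": 1}, {"dp": [-50, 4, 0], "dr": [0, 0, 0], "fingers": 1}, {"dp": [-50, 4, 0], "dr": [0, 0, 0], "fingers": 1}]}}

```text
time_s: 30.55
tool_pos: [0.5052, -0.1261, 0.2055]
tool_rot: [179.9, -0.1, 90.0]
force: [1.2, -0.4, -0.2]
grip_width: 0.0301
grasp_force: 18.0
```

Request:
{"api": "step_arm", "payload": {"moves": [{"dp": [-50, 4, 0], "dr": [0, 0, 0], "fingers": 1}, {"dp": [-50, 4, 0], "dr": [0, 0, 0], "fingers": 1}, {"dp": [-25, 0, 0], "dr": [0, 0, 0], "fingers": 1}, {"dp": [-5, 0, 0], "dr": [0, 0, 0], "fingers": 1}, {"dp": [0, 0, 0], "dr": [0, 0, 0], "fingers": 1}]}}

```text
time_s: 31.18
tool_pos: [0.5133, -0.2537, 0.2047]
tool_rot: [180.0, -0.1, 90.0]
force: [-0.2, 0.4, 0.1]
grip_width: 0.0297
grasp_force: 18.0
```

Run:
```python
from h import *
plan([.513,-.255,.2],0)
m,i=grab('wrist','w10');np.savez('w10.npz',**m);print('cam',(-m['R'].T@m['t']).round(4));print(env.get_obs()['tool_pos'])
a=cv2.resize(i[70:270,240:400],None,fx=5,fy=3,interpolation=cv2.INTER_CUBIC)
cv2.imwrite('pics/w10c.png',a)
```

```text
t 31.18 tcp [ 0.5133 -0.2537  0.2047] rot [ 1.7999e+02 -6.0000e-02  9.0020e+01] w 0.0297
 dp now-tool mm [-1.3 -0.3  4.7] dr [ 0.0001 -0.001   0.0004] deg [ 0.  -0.1  0. ]  dp in turned tool [-1.3 -0.3  4.7] q7 32.9
cam [ 0.5144 -0.1861  0.3663]
[ 0.5135599  -0.25294952  0.20471718]
```

View pics/w10c.png

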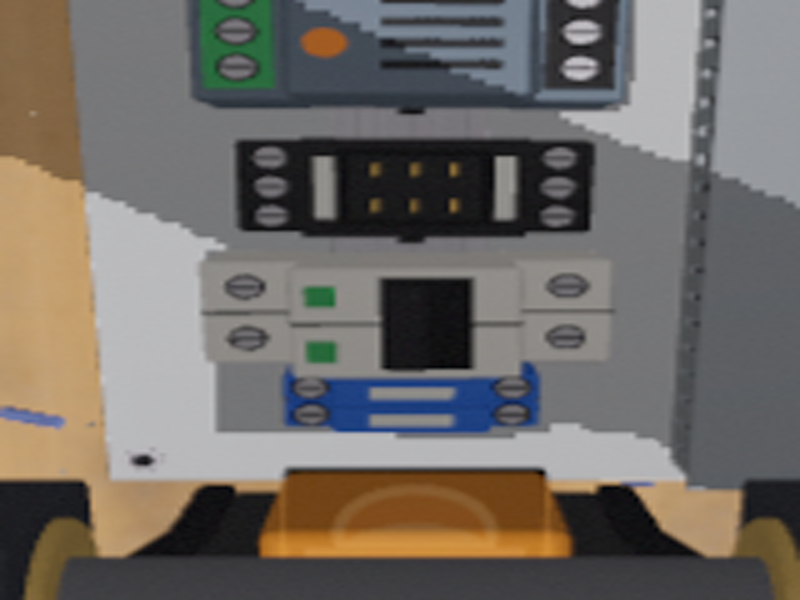

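Socket centre seen at crop (414,188), i.e. y ≈ −0.193, in line with the held relay (col 415). Approaching above it.

Request:
{"api": "step_arm", "payload": {"moves": [{"dp": [30, 0, 20], "dr": [0, 0, 0], "fingers": 1}, {"dp": [31, 0, 30], "dr": [0, 0, 0], "fingers": 1}, {"dp": [0, 0, 40], "dr": [0, 0, 0], "fingers": 1}, {"dp": [0, 0, 22], "dr": [0, 0, 0], "fingers": 1}, {"dp": [0, 0, 0], "dr": [0, 0, 0], "fingers": 1}]}}

```text
time_s: 31.85
tool_pos: [0.5122, -0.1911, 0.0914]
tool_rot: [-179.8, -0.1, 90.2]
force: [-0.9, -0.4, -0.6]
grip_width: 0.0297
grasp_force: 18.0
```

Request:
{"api": "step_arm", "payload": {"moves": [{"dp": [0, 0, 0], "dr": [0, 0, 0], "fingers": 1}, {"dp": [0, 0, 0], "dr": [0, 0, 0], "fingers": 1}, {"dp": [0, 0, 0], "dr": [0, 0, 0], "fingers": 1}, {"dp": [0, 0, 0], "dr": [0, 0, 0], "fingers": 1}, {"dp": [0, 0, 0], "dr": [0, 0, 0], "fingers": 1}]}}

```text
time_s: 32.48
tool_pos: [0.5133, -0.1937, 0.093]
tool_rot: [180.0, -0.0, 90.0]
force: [-0.2, 0.8, -0.8]
grip_width: 0.0298
grasp_force: 18.0
```

Run:
```python
from h import *
plan([.5132,-.1923,.0586],0)
```

```text
t 32.48 tcp [ 0.5133 -0.1937  0.093 ] rot [ 1.7996e+02 -1.0000e-02  8.9990e+01] w 0.0298
 dp now-tool mm [ 1.4 -0.2 34.4] dr [ 0.0007 -0.0002 -0.0001] deg [ 0. -0. -0.]  dp in turned tool [ 1.4 -0.1 34.4] q7 29.7
```

Request:
{"api": "step_arm", "payload": {"moves": [{"dp": [1.2, 0, 12], "dr": [0, 0, 0], "fingers": 1}, {"dp": [0, 0, 8], "dr": [0, 0, 0], "fingers": 1}, {"dp": [0, 0, 4], "dr": [0, 0, 0], "fingers": 1}, {"dp": [0, 0, 0], "dr": [0, 0, 0], "fingers": 1}, {"dp": [0, 0, 0], "dr": [0, 0, 0], "fingers": 1}]}}

```text
time_s: 33.1
tool_pos: [0.5135, -0.1925, 0.0691]
tool_rot: [180.0, -0.0, 90.0]
force: [0.2, 0.6, -0.2]
grip_width: 0.03
grasp_force: 18.0
```

Request:
{"api": "step_arm", "payload": {"moves": [{"dp": [0, 0, 1.5], "dr": [0, 0, 0], "fingers": 1}, {"dp": [0, 0, 1.5], "dr": [0, 0, 0], "fingers": 1}, {"dp": [0, 0, 1.5], "dr": [0, 0, 0], "fingers": 1}, {"dp": [0, 0, 0], "dr": [0, 0, 0], "fingers": 1}, {"dp": [0, 0, 0], "dr": [0, 0, 0], "fingers": 1}]}}

```text
time_s: 33.72
tool_pos: [0.5133, -0.1924, 0.0644]
tool_rot: [180.0, -0.0, 90.0]
force: [-0.7, 0.2, -0.9]
grip_width: 0.0298
grasp_force: 18.0
```

Request:
{"api": "step_arm", "payload": {"moves": [{"dp": [0, 0, 1.5], "dr": [0, 0, 0], "fingers": 1}, {"dp": [0, 0, 1.5], "dr": [0, 0, 0], "fingers": 1}, {"dp": [0, 0, 1], "dr": [0, 0, 0], "fingers": 1}, {"dp": [0, 0, 0], "dr": [0, 0, 0], "fingers": 1}, {"dp": [0, 0, 0], "dr": [0, 0, 0], "fingers": 1}]}}

```text
time_s: 34.35
tool_pos: [0.5133, -0.1924, 0.0604]
tool_rot: [180.0, -0.0, 90.0]
force: [0.1, -0.5, -0.3]
grip_width: 0.0303
grasp_force: 18.0
```

Request:
{"api": "step_arm", "payload": {"moves": [{"dp": [0, 0, 1], "dr": [0, 0, 0], "fingers": 1}, {"dp": [0, 0, 0.8], "dr": [0, 0, 0], "fingers": 1}, {"dp": [0, 0, 0], "dr": [0, 0, 0], "fingers": 1}, {"dp": [0, 0, 0], "dr": [0, 0, 0], "fingers": 1}, {"dp": [0, 0, 0], "dr": [0, 0, 0], "fingers": 1}]}}

```text
time_s: 34.98
tool_pos: [0.5133, -0.1924, 0.0586]
tool_rot: [180.0, -0.0, 90.0]
force: [-0.1, 0.2, -0.5]
grip_width: 0.0298
grasp_force: 18.0
```

Request:
{"api": "step_arm", "payload": {"moves": [{"dp": [0, 0, 0.5], "dr": [0, 0, 0], "fingers": 1}, {"dp": [0, 0, 0.5], "dr": [0, 0, 0], "fingers": 1}, {"dp": [0, 0, 0], "dr": [0, 0, 0], "fingers": 1}, {"dp": [0, 0, 0], "dr": [0, 0, 0], "fingers": 1}, {"dp": [0, 0, 0], "dr": [0, 0, 0], "fingers": 1}]}}

```text
time_s: 35.6
tool_pos: [0.5134, -0.1924, 0.0586]
tool_rot: [180.0, -0.1, 90.0]
force: [-2.4, 1.5, 8.4]
grip_width: 0.0296
grasp_force: 18.0
```

Request:
{"api": "step_arm", "payload": {"moves": [{"dp": [0, 0, 0], "dr": [0, 0, 0], "fingers": 0.45}, {"dp": [0, 0, 0], "dr": [0, 0, 0], "fingers": 0.45}, {"dp": [0, 0, 0], "dr": [0, 0, 0], "fingers": 0.45}, {"dp": [0, 0, -20], "dr": [0, 0, 0], "fingers": 0.45}, {"dp": [0, 0, -40], "dr": [0, 0, 0], "fingers": 0.45}]}}

```text
time_s: 36.22
tool_pos: [0.5123, -0.1922, 0.118]
tool_rot: [-179.9, -0.0, 90.0]
force: [0.6, 0.3, 0.8]
grip_width: 0.0479
grasp_force: 0.0
```

Request:
{"api": "step_arm", "payload": {"moves": [{"dp": [0, 0, -45], "dr": [0, 0, 0], "fingers": 0.45}, {"dp": [-30, 0, -40], "dr": [0, 0, 0], "fingers": 0.45}, {"dp": [-32, 0, 0], "dr": [0, 0, 0], "fingers": 0.45}, {"dp": [0, 0, 0], "dr": [0, 0, 0], "fingers": 0.45}, {"dp": [0, 0, 0], "dr": [0, 0, 0], "fingers": 0.45}]}}

```text
time_s: 36.85
tool_pos: [0.5132, -0.2537, 0.2029]
tool_rot: [180.0, -0.1, 90.0]
force: [1.0, -0.0, -1.1]
grip_width: 0.048
grasp_force: 0.0
```

Run:
```python
from h import *
o=env.get_obs();print(o['time_s'],o['tool_pos'],o['force'],o['grip_width'])
m,i=grab('wrist','w11');print('cam',(-m['R'].T@m['t']).round(4));h=cv2.cvtColor(i,cv2.COLOR_BGR2HSV)
k=cv2.inRange(h,(8,150,80),(24,255,255));k[215:]=0;k[:,:285]=0;k[:,360:]=0;k=cv2.morphologyEx(k,cv2.MORPH_CLOSE,np.ones((9,9)))
for c in cv2.findContours(k,0,2)[0]:
    if cv2.contourArea(c)>250:
        r=cv2.minAreaRect(c);b=cv2.boxPoints(r);P=ray(m,b[:,0],b[:,1],.0845);print('amber',r,P.round(4).tolist(),P.mean(0).round(4))
# part edges down a column clear of the relay: the rail gaps along y (col of left shoulders)
for x in(.480,.497):
    ys=np.arange(-.29,-.09,.0025);uv=proj(m,np.c_[np.full(len(ys),x),ys,np.full(len(ys),.05)]).round().astype(int)
    print(x,[(round(float(y)*1e3,1),int(h[v,u,2]),int(h[v,u,1])) for y,(u,v) in zip(ys,uv) if 0<=v<225])
```

```text
36.85 [ 0.51323834 -0.25370839  0.20286887] [ 0.95395134 -0.0220524  -1.09069936] 0.048002974529960184
cam [ 0.5143 -0.1862  0.3645]
amber ((322.5, 132.5), (27.0, 33.0), 90.0) [[0.4999, -0.1805, 0.0845], [0.5287, -0.1805, 0.0845], [0.529, -0.2036, 0.0845], [0.4996, -0.2036, 0.0845]] [ 0.5143 -0.192   0.0845]
0.48 [(-287.5, 184, 3), (-285.0, 185, 4), (-282.5, 186, 4), (-280.0, 185, 3), (-277.5, 168, 5), (-275.0, 118, 6), (-272.5, 117, 4), (-270.0, 117, 4), (-267.5, 117, 4), (-265.0, 117, 4), (-262.5, 118, 4), (-260.0, 118, 4), (-257.5, 118, 6), (-255.0, 118, 4), (-252.5, 117, 2), (-250.0, 141, 13), (-247.5, 120, 13), (-245.0, 115, 9), (-242.5, 89, 11), (-240.0, 98, 10), (-237.5, 126, 14), (-235.0, 126, 12), (-232.5, 125, 10), (-230.0, 126, 12), (-227.5, 103, 7), (-225.0, 80, 6), (-222.5, 106, 10), (-220.0, 142, 11), (-217.5, 141, 11), (-215.0, 123, 15), (-212.5, 123, 2), (-210.0, 120, 4), (-207.5, 118, 2), (-205.0, 27, 19), (-202.5, 29, 9), (-200.0, 27, 19), (-197.5, 22, 12), (-195.0, 25, 31), (-192.5, 24, 11), (-190.0, 24, 0), (-187.5, 24, 11), (-185.0, 27, 0), (-182.5, 25, 31), (-18
[... 1453 characters left out ...]
1), (-182.5, 122, 13), (-180.0, 32, 16), (-177.5, 28, 27), (-175.0, 120, 4), (-172.5, 120, 4), (-170.0, 119, 4), (-167.5, 112, 9), (-165.0, 61, 63), (-162.5, 76, 57), (-160.0, 83, 49), (-157.5, 85, 57), (-155.0, 84, 55), (-152.5, 79, 13), (-150.0, 161, 200), (-147.5, 160, 204), (-145.0, 161, 201), (-142.5, 84, 27), (-140.0, 84, 52), (-137.5, 84, 55), (-135.0, 147, 43), (-132.5, 147, 43), (-130.0, 146, 42), (-127.5, 146, 44), (-125.0, 146, 45), (-122.5, 145, 44), (-120.0, 184, 164), (-117.5, 226, 169), (-115.0, 205, 137), (-112.5, 143, 43), (-110.0, 143, 45), (-107.5, 144, 46), (-105.0, 148, 140), (-102.5, 164, 143), (-100.0, 164, 128), (-97.5, 182, 182), (-95.0, 219, 172), (-92.5, 204, 184)]
```

Everything measures as planned: the relay is square and at full-home height, the parts are seated, and the gripper is clear. Handing in.

```bash
python3 -c "
from cell import env
print(env.sign_off())"
```

```text
the job is handed in; nothing more can be done
None
```

The job is handed in: breaker beside the blue terminals, supply beside the green-and-yellow ones (about 4 mm gap each), socket between them, relay plugged in, all at their seated heights by measurement, in about 37 s.

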